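# Sweep loose bottle caps into the scoop tray

### The job

Clear the wet bench for the next run: with the fingertips, sweep the three loose orange screw caps along the bench and into the blue scoop tray through its open side, until each one lies flat and wholly inside the tray. Slide them steadily: do not pinch them or jam them hard against the walls, pick them up, stand them on edge or flick them. Leave the beaker, the jar and the vial standing where they are.

Things in the scene. Friction and masses are not known exactly. Their poses are not given: they have to be found in the camera images.
- cap_a: loose round orange plastic screw cap with a yellow disc on its flat top, 40 mm across, 20 mm high, about 20 g, lying flat on the bench, top up; origin at the centre of its underside, z up along its axis. The three caps are alike
- cap_b: loose round orange plastic screw cap with a yellow disc on its flat top, 40 mm across, 20 mm high, about 20 g, lying flat on the bench, top up; origin at the centre of its underside, z up along its axis. The three caps are alike
- cap_c: loose round orange plastic screw cap with a yellow disc on its flat top, 40 mm across, 20 mm high, about 20 g, lying flat on the bench, top up; origin at the centre of its underside, z up along its axis. The three caps are alike
- tray: blue scoop tray fixed to the bench, 240 (its x) by 165 mm (its y); walls 5 mm thick, 35 mm high on three sides, open along its whole -y side. Origin at bench level, z up. Front lip at y = -80 mm; a ramp rises from bench level there to the 3 mm floor at y = -50 mm; flat floor to the back wall (inner face y = +80 mm); side walls' inner faces at x = -115 and +115 mm
- beaker: clear glass beaker, open at the top, 54 mm across, 68 mm high, loose; origin at the centre of its underside, z up
- jar: white plastic jar with a white lid and a green label, 56 mm across, 70 mm high, loose; origin at the centre of its underside, z up
- vial: amber glass vial with a black cap, 32 mm across, 60 mm high, loose; origin at the centre of its underside, z up

How it is judged:
By the outcome, as a careful person would: the job done as asked, in the order asked, and still so for the second after the job is handed in, with the robot touching nothing.
It also fails if it takes over 64 s, if anything falls off the work surface, if the arm or the gripper's body presses on something with over 40 N, if the wrist force passes 120 N, or if a joint passes its speed limit or range.

### The arm

A 6-joint arm with a two-finger parallel gripper is mounted at the origin on the work surface. World frame = base frame: x ahead of the robot, y to its left, z up, the work surface at z = 0. Lengths are in mm, angles in degrees, forces in N, time in s.
With the tool pointing down it reaches from about 275 to 725 mm from the base axis. Payload 15.9 kg.
Tool frame: the origin (TCP) lies at the very end of the fingers, on their centre line; the grasp point (between the pads) lies 19 mm behind it (r.grip_point_offset is the distance from the TCP to the grasp point, in mm); z points along the fingers, y is the line along which they close (so a half turn about z gives the same grasp; the last joint's range is limited). The gripper opens to 85 mm and grips with 20 to 120 N. Pads are 22 mm wide; open, the fingers measure 114 mm over their backs; the gripper's body (76 mm by 85 mm) begins 54 mm behind the grasp point. The pads swing forward as they close: fully open they stand 13 mm farther back than shut.
Start: joints at [-76.604, 12.198, -1.971, 75.831, 0, 90], TCP at [115.833, -486.383, 192.906] pointing down, gripper open.
Joint ranges: [-170.91, 170.91], [-42.67, 98.43], [-65.05, 77.54], [-120.47, 116.71], [-90, 82.35], [-180, 180]. Speed limits (degrees/s): [108.29, 108.29, 136.94, 147.25, 180, 180].

### API

Orientations are given as a 3x3 rotation matrix whose columns are the frame's x, y, z axes.
In Python, from workcell import r gives the robot as it stands. The module is installed in compiled form; this text tells all that it offers.
- The arm moves only by the tool apply_moves, never from a script. Its argument "rows" is a list of rows, each a list of 3 entries, a list of its own where there are three numbers: the shift along the tool's x, y, z in m, then the turn, a rotation vector about the tool's x, y, z in degrees, then the closure, from 0 (fully open) to 1 (shut). A call has exactly 10 rows; each row is the pose to reach, as a shift and turn from the pose commanded when the call began, along the tool's axes at that moment; what a row does not reach only later rows make up. A row lasts 1/8 s, in which the tool goes at most 62.5 mm and 10.7 degrees, less where a joint would pass 70% of its speed; a pose out of reach is approached as far as the arm can. A call with a gripper value outside its range is refused whole. The fingers move at their own pace and stop on an object; "force" is the grip in N (left out, the last holds). Time passes only in rows, so rows that repeat a pose let the fingers close, or fill a call up. It gives the time, the measured TCP pose, the force, the opening and the grip force at its end, in the units of the state.
- r.read_state(): the state, without advancing time (a new reading comes with each control period).
- r.grab_frame(name): name is "scene" or "side" or "wrist"; returns a dict with "image" (420x560x3 uint8, red, green, blue), "depth" (420x560 float32, mm along the optical axis (not along the pixel's ray), 0 where there is no reading), "camera_matrix" (3x3 intrinsics, pixels), "D" ([k1, k2, p1, p2, k3] as OpenCV has them; the pictures are not rectified), "extrinsics" (4x4, takes a point from camera to world coordinates); the wrist camera has in their place "hand_eye" (4x4, takes a point from camera to tool coordinates, whose origin is the TCP and whose axes are the flange's). Camera axes: x right, y up, looking along -z (the intrinsics and any distortion apply to the point x, -y, -z); pixel columns grow to the right and rows downward; lengths in mm; the calibration is good to about 2 mm. A picture is of the moment at which its call begins: read the wrist's pose just before it.
- r.close_job(): hands the job in; it is judged then, once.
Trained networks look in a picture, given as the dict that the camera call returned (one of the last four; its "shot" number tells which), for a name from the list of things; names that differ only in an ending like _2 or _b are one class to them, and where a whole thing is asked for, a point or a joint stands for the part that bears it (a point fixed in the world has none). Each returns a list of dicts, best first, with "conf" (0 to 1); they miss things now and then, are a little off and sometimes report something else, mostly with a low value. They report only what shows in the picture. A call takes as long as a camera call.
- r.boxes_of(thing, picture): "box" ([centre column, centre row, width, height] in pixels, round what is visible of it).
- r.mark_of(thing, picture): "xy" ([column, row] in pixels: a listed point, or the origin of a listed thing).
The state is a dict: "time": time; "joints": joint angles; "qvel": joint speeds; "joint_torque": joint torques, N m; "eef_pos": TCP position; "ee_rot": TCP orientation; "ft_force": force on the tool from outside, world axes, zero at the start; "wrist_torque": the same for the moment, N m; "finger_gap": opening from 0.0 (shut) to 1.0 (fully open); "gripper_force": force on a finger pad.
Only numpy, scipy, OpenCV 4.12 (cv2) and the standard library are available. Lean on these libraries where they do the work, as an engineer would, in place of code of your own. Each camera call takes 0.05 s, during which the arm holds its last target. There are 200 camera calls.

## Working session

There is one attempt and no reset: what is moved stays moved. The work goes in short steps, Python scripts to look and compute and a tool call to move; the robot and the scene stay as the last step left them, time stands still between calls to the robot, and variables do not carry over. Pictures are saved under pics/ and viewed, at most 10 in all, crops included, and the job is handed in when it is done.

Besides the shell and the picture viewer there is one more tool, called after "Call:" in YAML: its name, and indented under it one key for each argument. apply_moves: Moves the arm, as the interface text tells. Its arguments: {"type":"object","properties":{"rows":{"type":"array","items":{"type":"array"}},"force":{"type":"number"}},"required":["rows"]}

```bash
mkdir -p pics
cat > h.py <<'E'
import numpy as np, cv2
from workcell import r
def world(f,uv,z):
    K=np.array(f["camera_matrix"]);D=np.array(f["D"]);T=np.array(f["extrinsics"])
    p=cv2.undistortPoints(np.array([[uv]],float),K,D)[0,0]
    d=T[:3,:3]@np.array([p[0],-p[1],-1.]);o=T[:3,3]
    return o+d*(z-o[2])/d[2]
def cloud(f):
    K=np.array(f["camera_matrix"]);D=np.array(f["D"]);T=np.array(f["extrinsics"])
    d=f["depth"];v,u=np.nonzero(d>0)
    p=cv2.undistortPoints(np.stack([u,v],1).astype(float)[:,None],K,D)[:,0]
    z=d[v,u];P=np.stack([p[:,0]*z,-p[:,1]*z,-z],1)
    return P@T[:3,:3].T+T[:3,3],f["image"][v,u],u,v
def save(f,n): cv2.imwrite(n,f["image"][:,:,::-1])
def caps(f):
    h=cv2.cvtColor(f["image"],cv2.COLOR_RGB2HSV)
    m=((h[...,0]>22)&(h[...,0]<34)&(h[...,1]>120)&(h[...,2]>100)).astype(np.uint8)
    n,l,s,c=cv2.connectedComponentsWithStats(m)
    return [(s[i,4],c[i].round(1),world(f,c[i],20).round(1)) for i in range(1,n) if s[i,4]>15]
E
python3 - <<'E'
from h import *
s=r.read_state();print(s["time"],s["eef_pos"],s["ee_rot"],s["finger_gap"])
for n in("scene","side"):
    f=r.grab_frame(n);save(f,f"pics/{n}0.png");print(n,np.array(f["extrinsics"])[:3,3])
    print(caps(f))
    for t in("cap_a","tray","beaker","jar","vial"):
        for m in r.mark_of(t,f)[:4]: print(t,m["conf"],m["xy"],world(f,m["xy"],0).round(1))
E
```

```text
0.0 [ 115.74909526 -486.04680575  192.42984191] [[ 9.72799924e-01  2.31646803e-01 -2.59509042e-04]
 [ 2.31646948e-01 -9.72799396e-01  1.01291697e-03]
 [-1.78112615e-05 -1.04548003e-03 -9.99999453e-01]] 1.0024820443188376
scene [1254.92084601 -309.58863424  581.4933077 ]
[(np.int32(859), array([531.5, 198.5]), array([746. , 623.9,  20. ])), (np.int32(62), array([281., 206.]), array([498.6,  30.6,  20. ])), (np.int32(85), array([208. , 243.5]), array([ 560.9, -171.8,   20. ])), (np.int32(88), array([292. , 243.5]), array([639. ,  -8.3,  20. ]))]
cap_a 0.69 [290.0, 251.6] [640.1 -13.5   0. ]
cap_a 0.67 [281.1, 213.5] [501.6  29.    0. ]
cap_a 0.52 [209.1, 247.2] [ 549.9 -168.4    0. ]
tray 0.62 [379.2, 203.7] [570.5 270.9   0. ]
beaker 0.72 [128.6, 234.6] [ 424.5 -327.4    0. ]
jar 0.59 [296.5, 290.5] [750.2 -52.5   0. ]
vial 0.7 [206.8, 209.8] [ 406.3 -131.5    0. ]
vial 0.42 [290.4, 250.2] [636.3 -10.7   0. ]
side [ 221.04894978 -712.41216582  655.03250869]
[(np.int32(536), array([247.6,  89.6]), array([733.4, 638.4,  20. ])), (np.int32(34), array([317.9, 212.8]), array([637.1,  -8.5,  20. ])), (np.int32(33), array([249.1, 219.5]), array([496.1,  30.4,  20. ])), (np.int32(63), array([322.4, 273.9]), array([ 558.9, -171.9,   20. ]))]
cap_a 0.7 [249.2, 227.4] [495.  29.   0.]
cap_a 0.69 [319.9, 281.0] [ 556.4 -169.2    0. ]
cap_a 0.54 [318.2, 220.1] [638.8  -8.9   0. ]
tray 0.74 [230.5, 163.4] [545.5 281.1   0. ]
beaker 0.83 [295.9, 375.4] [ 427.5 -331.1    0. ]
jar 0.79 [378.5, 218.8] [760.  -58.7   0. ]
vial 0.83 [226.7, 296.0] [ 386.8 -132.9    0. ]
```

Run:
```python
from h import *
fs=[r.grab_frame(n) for n in("scene","side")]
im=np.hstack([f["image"] for f in fs]);
for f in fs:
    P,c,u,v=cloud(f);h=cv2.cvtColor(c[None],cv2.COLOR_RGB2HSV)[0]
    m=(h[:,0]>95)&(h[:,0]<130)&(h[:,1]>110)&(abs(P[:,2])<50)&(P[:,1]>50)&(P[:,0]>250)&(P[:,0]<900)
    Q=P[m];print(len(Q),Q.min(0),Q.max(0))
    lo=Q[Q[:,2]<12][:,:2];b=cv2.minAreaRect(Q[:,:2].astype(np.float32));print(b,cv2.boxPoints(b).round(0).tolist())
    top=Q[Q[:,2]>30][:,:2];b=cv2.minAreaRect(top.astype(np.float32));print(b,cv2.boxPoints(b).round(0).tolist())
cv2.imwrite("pics/both.png",cv2.resize(im,(800,300),interpolation=cv2.INTER_AREA)[:,:,::-1])
```

```text
4794 [383.68578698 196.16626757  -2.86291905] [683.91591918 634.7771468   49.9953974 ]
((521.3853149414062, 414.02801513671875), (291.15472412109375, 421.47216796875), 5.063606262207031) [[358.0, 611.0], [395.0, 191.0], [685.0, 217.0], [648.0, 637.0]]
((545.1065673828125, 416.58062744140625), (241.58984375, 419.2538146972656), 5.21392297744751) [[406.0, 614.0], [444.0, 197.0], [684.0, 219.0], [646.0, 636.0]]
4548 [425.31220351 193.51901691  -1.24347202] [677.68659149 609.88515753  49.75954756]
((538.0255737304688, 401.8716735839844), (238.9142608642578, 400.5287780761719), 6.483989715576172) [[397.0, 587.0], [442.0, 189.0], [679.0, 216.0], [634.0, 614.0]]
((538.0299072265625, 402.1942443847656), (238.7665252685547, 399.4332275390625), 6.495700359344482) [[397.0, 587.0], [442.0, 190.0], [679.0, 217.0], [634.0, 614.0]]
```

View pics/scene0.png

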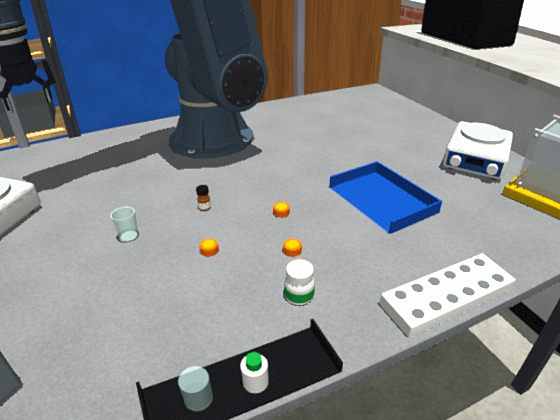

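View pics/side0.png

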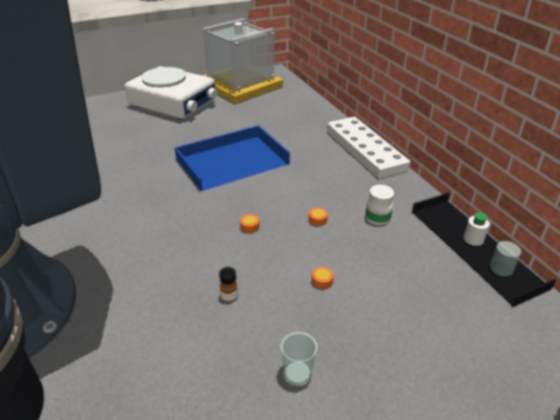

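The scene view shows the caps at pixels (281,210), (208,246) and (292,246), with the tray around (385,195). The beaker (125,225), vial (203,197) and jar (299,285) stand clear of it. Next I'll fit the tray.

Run:
```python
from h import *
fs=[r.grab_frame(n) for n in("scene","side")]
A=[]
for f in fs:
    P,c,u,v=cloud(f);h=cv2.cvtColor(c[None],cv2.COLOR_RGB2HSV)[0]
    m=(h[:,0]>95)&(h[:,0]<130)&(h[:,1]>110)&(P[:,2]<50)&(P[:,2]>-5)&(P[:,1]>100)&(P[:,1]<420)&(P[:,0]>380)&(P[:,0]<750)
    Q=P[m];A.append(Q)
    for lo,hi in((-5,50),(-5,12),(30,50)):
        q=Q[(Q[:,2]>lo)&(Q[:,2]<hi)];b=cv2.minAreaRect(q[:,:2].astype(np.float32));print(lo,hi,len(q),b,cv2.boxPoints(b).round(0).tolist())
Q=np.vstack(A);im=np.zeros((280,340,3),np.uint8)
for p in Q[np.argsort(Q[:,2])]:
    i,j=int(p[0]-400),int(430-p[1])
    if 0<=j<280 and 0<=i<340: im[j,i]=(255,80,80) if p[2]<10 else ((0,255,0) if p[2]<30 else (0,0,255))
crop=cv2.resize(fs[0]["image"][140:250,300:460,::-1],(640,440))
c2=cv2.resize(fs[1]["image"][110:200,160:310,::-1],(733,440))
cv2.imwrite("pics/top.png",np.vstack([cv2.resize(crop,(400,280)),cv2.resize(im,(400,300))]))
```

```text
-5 50 4518 ((529.6213989257812, 310.2762756347656), (291.9490966796875, 214.08584594726562), 5.200311183929443) [[375.0, 404.0], [394.0, 190.0], [685.0, 217.0], [665.0, 430.0]]
-5 12 3174 ((529.372802734375, 311.18914794921875), (291.69140625, 212.98260498046875), 5.3612260818481445) [[374.0, 404.0], [394.0, 192.0], [685.0, 219.0], [665.0, 431.0]]
30 50 415 ((555.8012084960938, 290.17828369140625), (243.3893585205078, 167.7404327392578), 5.592356204986572) [[427.0, 362.0], [443.0, 195.0], [685.0, 219.0], [669.0, 386.0]]
-5 50 4473 ((551.1521606445312, 289.041015625), (239.33984375, 170.25047302246094), 5.937417984008789) [[423.0, 361.0], [441.0, 192.0], [679.0, 217.0], [661.0, 386.0]]
-5 12 3310 ((551.119140625, 289.2868347167969), (238.12515258789062, 168.88731384277344), 6.199957370758057) [[424.0, 360.0], [442.0, 192.0], [679.0, 218.0], [660.0, 386.0]]
30 50 360 ((551.4215698242188, 288.6131591796875), (239.47900390625, 168.14923095703125), 5.637302398681641) [[424.0, 361.0], [441.0, 193.0], [679.0, 217.0], [662.0, 384.0]]
```

View pics/top.png

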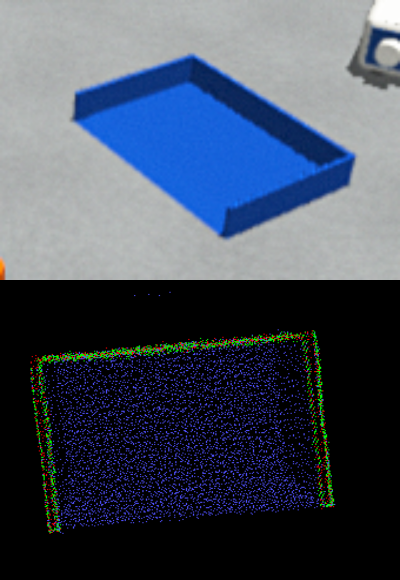

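The top-view plot shows the tray opening towards −y, with its origin near (553, 287) and a yaw of about 5.8°. I'll cradle each cap between partly opened fingertips (about 25 mm gap) and push it along +y. First I move behind cap B.

Call:
apply_moves:
  rows:
    - [[0.055, -0.017, 0], [0, 0, -8.8], 0.3]
    - [[0.11, -0.034, 0.0], [0, 0, -17.6], 0.7]
    - [[0.165, -0.051, 0.0], [0, 0, -26.4], 0.7]
    - [[0.22, -0.068, 0.0], [0, 0, -35.2], 0.7]
    - [[0.275, -0.085, 0.01], [0, 0, -44], 0.7]
    - [[0.33, -0.102, 0.03], [0, 0, -52.8], 0.7]
    - [[0.385, -0.119, 0.05], [0, 0, -61.6], 0.7]
    - [[0.44, -0.136, 0.07], [0, 0, -70.4], 0.7]
    - [[0.494, -0.152, 0.093], [0, 0, -78.6], 0.7]
    - [[0.494, -0.152, 0.093], [0, 0, -78.6], 0.7]

```text
time: 2.05
eef_pos: [562.6, -221.4, 97.3]
ee_rot: [[-0.041, 0.999, -0.003], [0.999, 0.041, 0.002], [0.002, -0.003, -1.0]]
ft_force: [-0.5, 0.1, -0.3]
finger_gap: 0.298
gripper_force: 0.0
```

Run:
```python
from h import *
s=r.read_state();print(s["time"],s["eef_pos"],s["ee_rot"].round(3) if hasattr(s["ee_rot"],"round") else s["ee_rot"],s["finger_gap"],s["joints"])
f=r.grab_frame("wrist");save(f,"pics/w1.png");print(f["hand_eye"])
```

```text
2.05 [ 562.58174718 -221.35960841   97.2554792 ] [[-0.041  0.999 -0.003]
 [ 0.999  0.041  0.002]
 [ 0.002 -0.003 -1.   ]] 0.2975320044029053 [-2.14921036e+01  2.65479977e+01  4.32005272e+00  6.79536618e+01
  2.37457384e-02  6.61860388e+01]
[[-2.69549708e-04  9.47004969e-01  3.21218798e-01  8.27737984e+01]
 [ 9.99999751e-01  4.59850140e-05  7.03575275e-04  6.14238144e-01]
 [ 6.51518031e-04  3.21218908e-01 -9.47004746e-01 -1.81264506e+02]
 [ 0.00000000e+00  0.00000000e+00  0.00000000e+00  1.00000000e+00]]
```

View pics/w1.png

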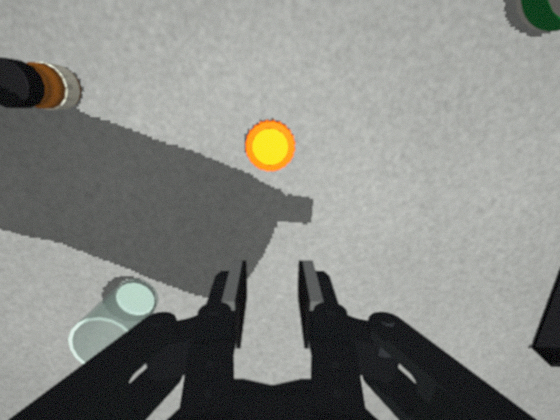

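The wrist view shows cap B at (270,145), straight ahead of the fingertips, whose gap is centred near column 273. I'll measure it in tool axes.

```bash
cat >> h.py <<'E'
def wcaps():
    s=r.read_state();f=r.grab_frame("wrist")
    T=np.eye(4);T[:3,:3]=s["ee_rot"];T[:3,3]=s["eef_pos"]
    f["extrinsics"]=T@np.array(f["hand_eye"])
    out=[]
    for a,c,w in caps(f):
        t=(np.linalg.inv(T)@np.append(w,1))[:3]
        if a>400: out.append((int(a),c,w.round(1),"tool",t.round(1)))
    return out,f,s
O=np.array([553,287.]);a=np.radians(5.8);X=np.array([np.cos(a),np.sin(a)]);Y=np.array([-X[1],X[0]])
def tray(w): d=np.array(w[:2])-O; return (d@X).round(1),(d@Y).round(1)
E
python3 - <<'E'
from h import *
for o in wcaps()[0]: print(o)
E
```

```text
(1004, array([270.9, 144.3]), array([ 559.1, -171.8,   20. ]), 'tool', array([50.9, -0.4, 78.6]))
```

Call:
apply_moves:
  rows:
    - [[0, 0, 0.015], [0, 0, 0], 0.7]
    - [[0, 0, 0.03], [0, 0, 0], 0.7]
    - [[0, 0, 0.045], [0, 0, 0], 0.7]
    - [[0, 0, 0.06], [0, 0, 0], 0.7]
    - [[0, 0, 0.07], [0, 0, 0], 0.7]
    - [[0, 0, 0.08], [0, 0, 0], 0.7]
    - [[0, 0, 0.086], [0, 0, 0], 0.7]
    - [[0, 0, 0.09], [0, 0, 0], 0.7]
    - [[0, 0, 0.09], [0, 0, 0], 0.7]
    - [[0, 0, 0.09], [0, 0, 0], 0.7]

```text
time: 3.4
eef_pos: [561.4, -224.2, 10.3]
ee_rot: [[-0.035, 0.999, 0.001], [0.999, 0.035, -0.0], [-0.0, 0.001, -1.0]]
ft_force: [-0.4, 0.4, 0.4]
finger_gap: 0.302
gripper_force: 0.0
```

Call:
apply_moves:
  rows:
    - [[0.004, 0, 0.004], [0, 0, 0], 0.7]
    - [[0.01, 0, 0.004], [0, 0, 0], 0.7]
    - [[0.016, 0, 0.004], [0, 0, 0], 0.7]
    - [[0.022, 0, 0.004], [0, 0, 0], 0.7]
    - [[0.03, 0, 0.004], [0, 0, 0], 0.7]
    - [[0.039, 0, 0.004], [0, 0, 0], 0.7]
    - [[0.049, 0, 0.004], [0, 0, 0], 0.7]
    - [[0.059, 0, 0.004], [0, 0, 0], 0.7]
    - [[0.069, 0, 0.004], [0, 0, 0], 0.7]
    - [[0.079, 0, 0.004], [0, 0, 0], 0.7]

```text
time: 4.65
eef_pos: [558.4, -144.4, 5.9]
ee_rot: [[-0.035, 0.999, 0.0], [0.999, 0.035, -0.0], [-0.0, 0.0, -1.0]]
ft_force: [-0.2, -0.3, 0.6]
finger_gap: 0.3
gripper_force: 0.0
```

Run:
```python
from h import *
o,f,s=wcaps();save(f,"pics/w2.png");print(s["eef_pos"],s["ft_force"])
for x in o: print(x)
```

```text
[ 558.42120252 -144.43268536    5.94113056] [-0.22045934 -0.31683432  0.59692944]
(645, array([457.5,   6.5]), array([637.6, -18.8,  20. ]), 'tool', array([122.8,  83.5, -14.1]))
(1353, array([270.6, 295.4]), array([ 559.1, -172. ,   20. ]), 'tool', array([-27.6,  -0.3, -14.1]))
```

View pics/w2.png

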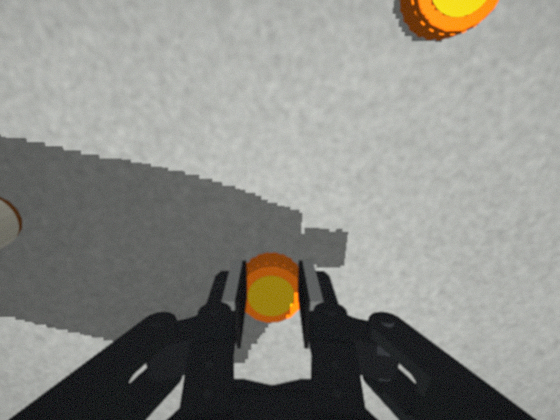

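The wrist view shows cap B at (270,295), between and behind the fingertips. It hasn't moved, so the gap at 0.7 closure is wider than I assumed and the fingers passed around it. I'll clear forward, lift, go back and close further.

Call:
apply_moves:
  rows:
    - [[0.007, 0, 0], [0, 0, 0], 0.7]
    - [[0.014, 0, 0], [0, 0, 0], 0.7]
    - [[0.014, 0, -0.015], [0, 0, 0], 0.7]
    - [[0.014, 0, -0.035], [0, 0, 0], 0.7]
    - [[0.0, 0, -0.045], [0, 0, 0], 0.88]
    - [[-0.02, 0, -0.045], [0, 0, 0], 0.88]
    - [[-0.045, 0, -0.045], [0, 0, 0], 0.88]
    - [[-0.07, 0, -0.045], [0, 0, 0], 0.88]
    - [[-0.08, 0, -0.045], [0, 0, 0], 0.88]
    - [[-0.08, 0, -0.045], [0, 0, 0], 0.88]

```text
time: 5.95
eef_pos: [560.8, -225.9, 50.4]
ee_rot: [[-0.033, 0.999, -0.001], [0.999, 0.033, 0.0], [0.0, -0.001, -1.0]]
ft_force: [-0.6, -0.3, -0.2]
finger_gap: 0.119
gripper_force: 0.0
```

Run:
```python
from h import *
o,f,s=wcaps();save(f,"pics/w3.png");print(s["eef_pos"],s["finger_gap"],f["camera_matrix"],f["D"])
for x in o: print(x)
```

```text
[ 560.80057487 -225.85824258   50.35173757] 0.11855161330174842 [[321.09326696   0.         271.96272062]
 [  0.         321.09326696 211.12878467]
 [  0.           0.           1.        ]] [0.01720356 0.         0.         0.         0.        ]
(1500, array([271.5, 148.5]), array([ 559.1, -171.8,   20. ]), 'tool', array([54.1,  0.1, 30.4]))
```

View pics/w3.png

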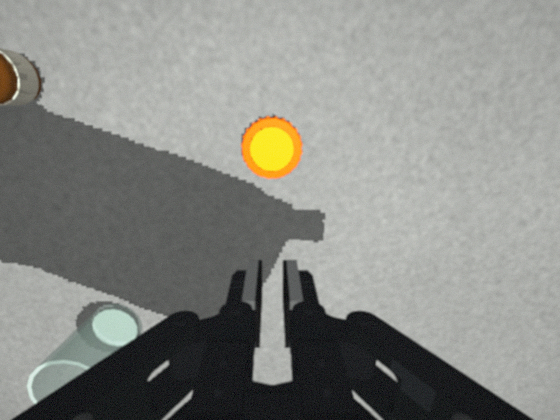

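Cap B is undisturbed at (271,148). The fingertips end at row ~260, which doesn't fit the expected tip height, so I'll check their geometry with the depth image.

Run:
```python
from h import *
o,f,s=wcaps()
f["extrinsics"]=np.array(f["hand_eye"])
P,c,u,v=cloud(f)
m=(v>250)&(v<330)&(u>225)&(u<320)&(P[:,2]<15)&(P[:,2]>-120)
Q=P[m];print(len(Q),np.median(f["depth"][255:300,240:300]))
for lo in range(-100,20,6):
    q=Q[(Q[:,2]>=lo)&(Q[:,2]<lo+6)]
    if len(q)>3: print(lo,len(q),"x",np.percentile(q[:,0],[2,98]).round(),"yneg",np.percentile(q[q[:,1]<0,1],[2,98]).round(1) if (q[:,1]<0).any() else 0,"ypos",np.percentile(q[q[:,1]>0,1],[2,98]).round(1) if (q[:,1]>0).any() else 0)
```

```text
4394 152.92395
-100 7 x [13. 13.] yneg [-14.1  -7.2] ypos [12.4 14.5]
-94 565 x [11. 13.] yneg [-14.9  -6.7] ypos [ 7.8 16.4]
-88 708 x [ 6. 14.] yneg [-15.7  -6.4] ypos [ 7.4 17.1]
-82 449 x [-1. 13.] yneg [-16.3  -4.9] ypos [ 5.6 17.7]
-76 558 x [-3. 12.] yneg [-17.   -4.8] ypos [ 5.4 12.5]
-70 546 x [ 4. 11.] yneg [-18.1  -4.8] ypos [ 5.4 19.1]
-64 531 x [-9. 11.] yneg [-17.9  -4.8] ypos [ 5.4 19.1]
-58 454 x [ 2. 11.] yneg [-18.1  -4.8] ypos [ 5.4 19. ]
-52 365 x [-9. 11.] yneg [-17.9  -4.8] ypos [ 5.4 19. ]
-46 211 x [-5. 11.] yneg [-15.6  -4.8] ypos [ 5.4 16.2]
```

Run:
```python
from h import *
o,f,s=wcaps();print(s["eef_pos"])
P,c,u,v=cloud(f)
m=(v<100)&(u>150)&(u<400);print("bench z",np.percentile(P[m,2],[5,50,95]).round(1))
m=(v>130)&(v<165)&(u>258)&(u<285);print("cap top z",np.median(P[m,2]).round(1))
fs=[r.grab_frame(n) for n in("scene","side")]
E_=s["eef_pos"]
for f in fs:
    P,c,u,v=cloud(f)
    m=(np.hypot(P[:,0]-E_[0],P[:,1]-E_[1])<35)&(P[:,2]>15)&(P[:,2]<200)
    Q=P[m];print(len(Q),np.percentile(Q[:,2],[0,1,5,20,50]).round(1), Q[Q[:,2]<np.percentile(Q[:,2],8)].mean(0).round(1))
a=fs[0]["image"][100:300,100:350];b=fs[1]["image"][150:350,220:470]
cv2.imwrite("pics/z4.png",cv2.resize(np.hstack([a,b]),(800,320))[:,:,::-1])
```

```text
[ 561.01988191 -224.71053564   50.660925  ]
bench z [-0.9  0.3  1.5]
cap top z 20.8
457 [ 15.6  20.6  94.4 108.5 159.3] [ 571.2 -218.8   79.8]
1430 [ 15.2  20.8  99.9 120.2 152.2] [ 558.7 -224.6   86.1]
```

View pics/z4.png

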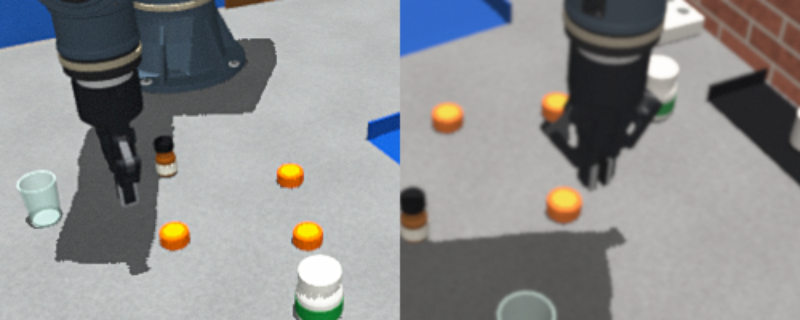

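Depth from all three cameras agrees that the real fingertips are about 42 mm above the reported TCP. That is why the fingers passed over the cap. I'll measure the rest of the gripper before going lower.

Run:
```python
from h import *
s=r.read_state();f=r.grab_frame("wrist")
f["extrinsics"]=np.array(f["hand_eye"])
P,c,u,v=cloud(f)
Q=P[(P[:,2]<15)&(v>250)]
for lo in range(0,130,10):
    q=Q[(abs(Q[:,1])>=lo)&(abs(Q[:,1])<lo+10)]
    if len(q)>20: print("|y|",lo,len(q),"z pct98",np.percentile(q[:,2],[50,98,100]).round(),"x",np.percentile(q[:,0],[2,98]).round())
d=f["depth"];print([ (row,d[row,255:260].round(),d[row,288:292].round()) for row in (256,258,260,262,264)])
f2=r.grab_frame("side");P,c,u,v=cloud(f2);E_=s["eef_pos"]
M=np.array(s["ee_rot"]);t=(P-E_)@M
m=(abs(t[:,0])<60)&(abs(t[:,1])<80)&(t[:,2]<25)&(t[:,2]>-200)
q=t[m]
for lo in range(-80,80,10):
    k=q[(q[:,1]>=lo)&(q[:,1]<lo+10)]
    if len(k)>10: print("side y",lo,"zmax",np.percentile(k[:,2],[90,98]).round())
```

```text
|y| 0 7362 z pct98 [-113.  -46.  -40.] x [-8. 18.]
|y| 10 9115 z pct98 [-112.  -50.  -42.] x [ 7. 18.]
|y| 20 3912 z pct98 [-94. -82. -78.] x [-10.  13.]
|y| 30 8854 z pct98 [-102.  -88.  -83.] x [-11.  13.]
|y| 40 7004 z pct98 [-115.  -96.  -92.] x [-7. 13.]
|y| 50 2767 z pct98 [-120. -110. -105.] x [11. 13.]
|y| 60 69 z pct98 [-123. -121. -121.] x [11. 13.]
|y| 110 496 z pct98 [ 1. 14. 15.] x [-87. -77.]
|y| 120 656 z pct98 [-4. 14. 15.] x [-79. -73.]
[(256, array([256., 256., 259., 256., 258.], dtype=float32), array([258., 257., 257., 257.], dtype=float32)), (258, array([258., 257., 257., 257., 259.], dtype=float32), array([256., 257., 257., 257.], dtype=float32)), (260, array([155., 156., 155., 154., 156.], dtype=float32), array([156., 156., 155., 155.], dtype=float32)), (262, array([153., 152., 153., 153., 153.], dtype=float32), array([152., 153., 152., 152.], dtype=float32)), (264, array([151., 150., 151., 151., 152.], dtype=float32), array([152., 151., 151., 150.], dtype=float32))]
side y -70 zmax [-129. -127.]
side y -60 zmax [-119. -113.]
side y -50 zmax [-108.  -99.]
side y -40 zmax [-128.  -90.]
side y -30 zmax [-94. -84.]
side y -20 zmax [-58. -47.]
side y -10 zmax [-63. -46.]
side y 0 zmax [-55. -43.]
side y 10 zmax [-66. -49.]
side y 20 zmax [-88. -83.]
side y 30 zmax [-93. -88.]
side y 40 zmax [-105.  -98.]
side y 50 zmax [-120. -113.]
```

Call:
apply_moves:
  rows:
    - [[0, 0, 0.012], [0, 0, 0], 0.7]
    - [[0, 0, 0.024], [0, 0, 0], 0.7]
    - [[0, 0, 0.036], [0, 0, 0], 0.7]
    - [[0, 0, 0.048], [0, 0, 0], 0.7]
    - [[0, 0, 0.06], [0, 0, 0], 0.7]
    - [[0, 0, 0.068], [0, 0, 0], 0.7]
    - [[0, 0, 0.072], [0, 0, 0], 0.7]
    - [[0, 0, 0.074], [0, 0, 0], 0.7]
    - [[0, 0, 0.074], [0, 0, 0], 0.7]
    - [[0, 0, 0.074], [0, 0, 0], 0.7]

```text
time: 7.55
eef_pos: [561.4, -225.1, -22.8]
ee_rot: [[-0.035, 0.999, 0.0], [0.999, 0.035, -0.0], [-0.0, 0.0, -1.0]]
ft_force: [0.0, 0.4, 0.7]
finger_gap: 0.298
gripper_force: 0.0
```

```bash
cat >> h.py <<'E'
def tip():
    s=r.read_state();f=r.grab_frame("wrist");T=np.eye(4);T[:3,:3]=s["ee_rot"];T[:3,3]=s["eef_pos"]
    f["extrinsics"]=np.array(f["hand_eye"]);P,c,u,v=cloud(f)
    k=(c.max(1)<70)&(abs(P[:,1])<34)&(P[:,0]>6)&(P[:,0]<14)&(P[:,2]<-25)&(P[:,2]>-75)
    q=P[k];w=q@T[:3,:3].T+T[:3,3]
    print("tool tip z",np.percentile(q[:,2],[95,99,100]).round(1),"world low",np.percentile(w[:,2],[0,1,5]).round(1),"y",np.percentile(q[q[:,1]<0,1],[1,99]).round(1),np.percentile(q[q[:,1]>0,1],[1,99]).round(1))
E
python3 - <<'E'
from h import *
s=r.read_state();print(s["eef_pos"],s["ft_force"],s["finger_gap"]);tip()
for x in wcaps()[0]: print(x)
E
```

```text
[ 561.44306287 -225.14564109  -22.77022834] [0.01988686 0.40199356 0.68925528] 0.2979762199115462
tool tip z [-46.3 -42.9 -41.5] world low [18.8 20.1 23.5] y [-25.8 -12.4] [13.  26.7]
(3234, array([269.9, 172.9]), array([ 559.1, -171.7,   20. ]), 'tool', array([ 53.5,  -0.4, -42.8]))
```

Call:
apply_moves:
  rows:
    - [[0, 0, 0.006], [0, 0, 0], 0.7]
    - [[0.0, 0, 0.0125], [0, 0, 0], 0.7]
    - [[0.006, 0, 0.0125], [0, 0, 0], 0.7]
    - [[0.012, 0, 0.0125], [0, 0, 0], 0.7]
    - [[0.018, 0, 0.0125], [0, 0, 0], 0.7]
    - [[0.024, 0, 0.0125], [0, 0, 0], 0.7]
    - [[0.03, 0, 0.0125], [0, 0, 0], 0.7]
    - [[0.037, 0, 0.0125], [0, 0, 0], 0.7]
    - [[0.045, 0, 0.0125], [0, 0, 0], 0.7]
    - [[0.054, 0, 0.0125], [0, 0, 0], 0.7]

```text
time: 8.9
eef_pos: [559.3, -170.5, -35.6]
ee_rot: [[-0.035, 0.999, 0.0], [0.999, 0.035, 0.0], [0.0, 0.0, -1.0]]
ft_force: [-0.1, 0.3, -0.0]
finger_gap: 0.3
gripper_force: 0.1
```

Run:
```python
from h import *
s=r.read_state();print(s["eef_pos"],s["ft_force"]);tip()
for x in wcaps()[0]: print(x)
```

```text
[ 559.31051852 -170.54270985  -35.58681391] [-0.08336733  0.33665019 -0.04369441]
tool tip z [-48.2 -46.2 -44.9] world low [ 9.3 10.6 12.6] y [-25.8 -12.4] [13.  26.9]
(3017, array([272.3, 240.6]), array([ 558.9, -142.7,   20. ]), 'tool', array([ 26.9,   0.6, -55.6]))
```

The cap is cradled, 27 mm ahead of the TCP as predicted, and the force is tiny. I'll continue the sweep.

Call:
apply_moves:
  rows:
    - [[0.011, 0, 0], [0, 0, 0], 0.7]
    - [[0.022, 0, 0], [0, 0, 0], 0.7]
    - [[0.034, 0, 0], [0, 0, 0], 0.7]
    - [[0.046, 0.001, 0], [0, 0, 0], 0.7]
    - [[0.058, 0.001, 0], [0, 0, 0], 0.7]
    - [[0.07, 0.001, 0], [0, 0, 0], 0.7]
    - [[0.082, 0.001, 0], [0, 0, 0], 0.7]
    - [[0.094, 0.001, 0], [0, 0, 0], 0.7]
    - [[0.106, 0.0015, 0], [0, 0, 0], 0.7]
    - [[0.118, 0.0015, 0], [0, 0, 0], 0.7]

```text
time: 10.25
eef_pos: [556.7, -52.3, -35.6]
ee_rot: [[-0.035, 0.999, 0.0], [0.999, 0.035, -0.0], [-0.0, 0.0, -1.0]]
ft_force: [-0.4, 0.2, -1.2]
finger_gap: 0.301
gripper_force: 0.1
```

Call:
apply_moves:
  rows:
    - [[0.012, 0, 0], [0, 0, 0], 0.7]
    - [[0.024, 0, 0], [0, 0, 0], 0.7]
    - [[0.036, 0, 0], [0, 0, 0], 0.7]
    - [[0.048, 0.001, 0], [0, 0, 0], 0.7]
    - [[0.06, 0.001, 0], [0, 0, 0], 0.7]
    - [[0.072, 0.001, 0], [0, 0, 0], 0.7]
    - [[0.084, 0.001, 0], [0, 0, 0], 0.7]
    - [[0.096, 0.001, 0], [0, 0, 0], 0.7]
    - [[0.108, 0.0015, 0], [0, 0, 0], 0.7]
    - [[0.12, 0.0015, 0], [0, 0, 0], 0.7]

```text
time: 11.5
eef_pos: [554.0, 67.7, -35.6]
ee_rot: [[-0.035, 0.999, -0.0], [0.999, 0.035, 0.0], [0.0, -0.0, -1.0]]
ft_force: [0.2, 0.5, 0.5]
finger_gap: 0.299
gripper_force: 0.1
```

Run:
```python
from h import *
s=r.read_state();print(s["eef_pos"],s["ft_force"])
for x in wcaps()[0]: print(x,tray(x[2]))
```

```text
[554.04031319  67.67687441 -35.60147608] [0.23343459 0.5409071  0.46274669]
(2929, array([271.9, 241.4]), array([553.6,  94.2,  20. ]), 'tool', array([ 26.5,   0.5, -55.6])) (np.float64(-18.9), np.float64(-191.9))
```

Call:
apply_moves:
  rows:
    - [[0.012, 0, 0], [0, 0, 0], 0.7]
    - [[0.024, 0, 0], [0, 0, 0], 0.7]
    - [[0.036, 0, 0], [0, 0, 0], 0.7]
    - [[0.048, 0.001, 0], [0, 0, 0], 0.7]
    - [[0.06, 0.001, 0], [0, 0, 0], 0.7]
    - [[0.072, 0.001, 0], [0, 0, 0], 0.7]
    - [[0.084, 0.001, 0], [0, 0, 0], 0.7]
    - [[0.096, 0.001, 0], [0, 0, 0], 0.7]
    - [[0.108, 0.0015, 0], [0, 0, 0], 0.7]
    - [[0.12, 0.0015, 0], [0, 0, 0], 0.7]

```text
time: 12.8
eef_pos: [551.4, 187.6, -35.6]
ee_rot: [[-0.035, 0.999, 0.0], [0.999, 0.035, 0.0], [0.0, 0.0, -1.0]]
ft_force: [0.3, 0.3, 0.5]
finger_gap: 0.3
gripper_force: 0.2
```

Call:
apply_moves:
  rows:
    - [[0.012, 0, 0], [0, 0, 0], 0.7]
    - [[0.024, 0, 0], [0, 0, 0], 0.7]
    - [[0.036, 0, 0], [0, 0, 0], 0.7]
    - [[0.048, 0.001, 0], [0, 0, 0], 0.7]
    - [[0.06, 0.001, 0], [0, 0, 0], 0.7]
    - [[0.072, 0.001, 0], [0, 0, 0], 0.7]
    - [[0.083, 0.001, 0], [0, 0, 0], 0.7]
    - [[0.092, 0.001, 0], [0, 0, 0], 0.7]
    - [[0.099, 0.0015, 0], [0, 0, 0], 0.7]
    - [[0.104, 0.0015, 0], [0, 0, 0], 0.7]

```text
time: 14.05
eef_pos: [549.3, 291.2, -35.5]
ee_rot: [[-0.035, 0.999, 0.0], [0.999, 0.035, -0.0], [-0.0, 0.0, -1.0]]
ft_force: [-0.6, -4.2, 5.3]
finger_gap: 0.299
gripper_force: 2.7
```

Run:
```python
from h import *
s=r.read_state();print(s["eef_pos"],s["ft_force"]);tip()
for x in wcaps()[0]: print(x,tray(x[2]))
```

```text
[549.30811052 291.16312878 -35.51264826] [-0.60194264 -4.21004597  5.30054281]
tool tip z [-49.  -47.  -46.1] world low [10.6 11.5 13.5] y [-25.4 -12.4] [13.1 26.4]
(4154, array([278.7, 239.3]), array([551.7, 319.3,  20. ]), 'tool', array([ 27.5,   3.4, -55.5])) (np.float64(2.0), np.float64(32.3))
```

Cap B is in the tray. The fingertips lightly touched the floor (5 N), so I'll work 3 mm higher from now on. Next I back off, lift and go behind cap A.

Call:
apply_moves:
  rows:
    - [[-0.004, 0, -0.002], [0, 0, 0], 0.7]
    - [[-0.02, 0, -0.004], [0, 0, 0], 0.7]
    - [[-0.04, 0, -0.02], [0, 0, 0], 0.7]
    - [[-0.07, -0.005, -0.05], [0, 0, 0], 0.7]
    - [[-0.12, -0.015, -0.06], [0, 0, 0], 0.7]
    - [[-0.17, -0.03, -0.06], [0, 0, 0], 0.7]
    - [[-0.22, -0.045, -0.06], [0, 0, 0], 0.7]
    - [[-0.27, -0.061, -0.06], [0, 0, 0], 0.7]
    - [[-0.313, -0.061, -0.06], [0, 0, 0], 0.7]
    - [[-0.313, -0.061, -0.06], [0, 0, 0], 0.7]

```text
time: 15.4
eef_pos: [498.8, -27.6, 25.5]
ee_rot: [[-0.03, 1.0, 0.001], [1.0, 0.03, -0.0], [-0.001, 0.001, -1.0]]
ft_force: [0.6, 0.2, 0.4]
finger_gap: 0.302
gripper_force: 0.0
```

Run:
```python
from h import *
s=r.read_state();print(s["time"],s["eef_pos"],s["ft_force"])
for x in wcaps()[0]: print(x,tray(x[2]))
for n in ("scene","side"):
  for x in caps(r.grab_frame(n)): print(x,tray(x[2]))
```

```text
15.4 [498.83928364 -27.56283879  25.53582257] [0.60740937 0.16858704 0.38352645]
(1937, array([270.1, 148.3]), array([496.5,  30. ,  20. ]), 'tool', array([57.6, -0.6,  5.5])) (np.float64(-82.2), np.float64(-250.0))
(1558, array([497.8, 218.4]), array([637.5,  -8.7,  20. ]), 'tool', array([ 14.7, 139.2,   5.7])) (np.float64(54.2), np.float64(-302.7))
(np.int32(866), array([531.5, 198.6]), array([746.3, 623.5,  20. ])) (np.float64(226.3), np.float64(315.2))
(np.int32(50), array([391.1, 188.2]), array([547.9, 322.1,  20. ])) (np.float64(-1.5), np.float64(35.4))
(np.int32(63), array([281. , 205.9]), array([498.3,  30.6,  20. ])) (np.float64(-80.3), np.float64(-249.6))
(np.int32(90), array([291.9, 243.6]), array([639.2,  -8.5,  20. ])) (np.float64(55.9), np.float64(-302.7))
(np.int32(78), array([221.5,  89.9]), array([657.8, 669.1,  20. ])) (np.float64(142.9), np.float64(369.6))
(np.int32(22), array([226.1, 148.2]), array([550.1, 323.5,  20. ])) (np.float64(0.8), np.float64(36.6))
(np.int32(49), array([317.8, 212.7]), array([637.,  -8.,  20.])) (np.float64(53.8), np.float64(-302.0))
(np.int32(28), array([247.1, 220.1]), array([491.6,  30.2,  20. ])) (np.float64(-87.0), np.float64(-249.3))
```

Call:
apply_moves:
  rows:
    - [[0, 0, 0.012], [0, 0, 0], 0.7]
    - [[0, 0, 0.024], [0, 0, 0], 0.7]
    - [[0, 0, 0.038], [0, 0, 0], 0.7]
    - [[0, 0, 0.05], [0, 0, 0], 0.7]
    - [[0, 0, 0.057], [0, 0, 0], 0.7]
    - [[0.006, 0, 0.058], [0, 0, 0], 0.7]
    - [[0.013, 0, 0.058], [0, 0, 0], 0.7]
    - [[0.02, 0, 0.058], [0, 0, 0], 0.7]
    - [[0.026, 0, 0.058], [0, 0, 0], 0.7]
    - [[0.032, 0, 0.058], [0, 0, 0], 0.7]

```text
time: 16.8
eef_pos: [498.2, 8.4, -33.4]
ee_rot: [[-0.035, 0.999, 0.0], [0.999, 0.035, -0.0], [-0.0, 0.0, -1.0]]
ft_force: [-0.2, 0.3, -0.1]
finger_gap: 0.303
gripper_force: 0.1
```

Call:
apply_moves:
  rows:
    - [[0.007, 0, 0], [0, 0, 0], 0.7]
    - [[0.015, 0, 0], [0, 0, 0], 0.7]
    - [[0.024, 0, 0], [0, 0, 0], 0.7]
    - [[0.034, 0, 0], [0, 0, 0], 0.7]
    - [[0.044, 0, 0], [0, 0, 0], 0.7]
    - [[0.055, 0, 0], [0, 0, 0], 0.7]
    - [[0.067, 0.001, 0], [0, 0, 0], 0.7]
    - [[0.079, 0.001, 0], [0, 0, 0], 0.7]
    - [[0.091, 0.001, 0], [0, 0, 0], 0.7]
    - [[0.103, 0.001, 0], [0, 0, 0], 0.7]

```text
time: 18.05
eef_pos: [495.4, 111.7, -33.6]
ee_rot: [[-0.035, 0.999, -0.0], [0.999, 0.035, -0.0], [-0.0, -0.0, -1.0]]
ft_force: [0.7, -0.6, -0.1]
finger_gap: 0.3
gripper_force: 0.2
```

Run:
```python
from h import *
s=r.read_state();print(s["eef_pos"],s["ft_force"])
for x in wcaps()[0]: print(x,tray(x[2]))
```

```text
[495.39863573 111.67994082 -33.61189457] [ 0.730135   -0.58285186 -0.0553764 ]
(2911, array([272.4, 239.5]), array([495.2, 138.2,  20. ]), 'tool', array([ 26.5,   0.7, -53.6])) (np.float64(-72.5), np.float64(-142.2))
```

Call:
apply_moves:
  rows:
    - [[0.012, 0, -0.001], [0, 0, 0], 0.7]
    - [[0.024, 0, -0.0015], [0, 0, 0], 0.7]
    - [[0.036, 0, -0.0015], [0, 0, 0], 0.7]
    - [[0.048, 0.001, -0.0015], [0, 0, 0], 0.7]
    - [[0.06, 0.001, -0.0015], [0, 0, 0], 0.7]
    - [[0.071, 0.001, -0.0015], [0, 0, 0], 0.7]
    - [[0.081, 0.001, -0.0015], [0, 0, 0], 0.7]
    - [[0.091, 0.001, -0.0015], [0, 0, 0], 0.7]
    - [[0.101, 0.0015, -0.0015], [0, 0, 0], 0.7]
    - [[0.111, 0.0015, -0.0015], [0, 0, 0], 0.7]

```text
time: 19.35
eef_pos: [493.1, 222.5, -32.1]
ee_rot: [[-0.035, 0.999, -0.0], [0.999, 0.035, 0.0], [0.0, -0.0, -1.0]]
ft_force: [0.5, 0.1, 0.8]
finger_gap: 0.302
gripper_force: 0.1
```

Call:
apply_moves:
  rows:
    - [[0.01, 0, 0], [0, 0, 0], 0.7]
    - [[0.019, 0, 0], [0, 0, 0], 0.7]
    - [[0.027, 0, 0], [0, 0, 0], 0.7]
    - [[0.035, 0, 0], [0, 0, 0], 0.7]
    - [[0.041, 0, 0], [0, 0, 0], 0.7]
    - [[0.046, 0, 0], [0, 0, 0], 0.7]
    - [[0.049, 0, 0], [0, 0, 0], 0.7]
    - [[0.05, 0, 0], [0, 0, 0], 0.7]
    - [[0.045, 0, 0], [0, 0, 0], 0.7]
    - [[0.035, 0, 0], [0, 0, 0], 0.7]

```text
time: 20.6
eef_pos: [491.9, 256.3, -32.1]
ee_rot: [[-0.035, 0.999, -0.0], [0.999, 0.035, -0.0], [-0.0, -0.0, -1.0]]
ft_force: [0.2, -0.5, -0.7]
finger_gap: 0.301
gripper_force: 0.0
```

Run:
```python
from h import *
s=r.read_state();print(s["eef_pos"],s["ft_force"])
for x in wcaps()[0]: print(x,tray(x[2]))
```

```text
[491.86979231 256.2943948  -32.10231037] [ 0.24907541 -0.52919613 -0.7019953 ]
(5431, array([417.2, 159.2]), array([548.5, 319.3,  20. ]), 'tool', array([ 61. ,  58.8, -52.1])) (np.float64(-1.2), np.float64(32.6))
(4816, array([276.9, 200. ]), array([492.9, 300.3,  20. ]), 'tool', array([ 43.9,   2.6, -52.1])) (np.float64(-58.4), np.float64(19.3))
```

Call:
apply_moves:
  rows:
    - [[-0.012, 0, -0.005], [0, 0, 0], 0.7]
    - [[-0.03, 0, -0.025], [0, 0, 0], 0.7]
    - [[-0.06, 0.01, -0.05], [0, 0, 0], 0.7]
    - [[-0.1, 0.03, -0.06], [0, 0, 0], 0.7]
    - [[-0.145, 0.055, -0.06], [0, 0, 0], 0.7]
    - [[-0.19, 0.08, -0.06], [0, 0, 0], 0.7]
    - [[-0.235, 0.105, -0.06], [0, 0, -1], 0.7]
    - [[-0.28, 0.125, -0.06], [0, 0, -2], 0.7]
    - [[-0.327, 0.137, -0.06], [0, 0, -3], 0.7]
    - [[-0.327, 0.137, -0.06], [0, 0, -3], 0.7]

```text
time: 21.9
eef_pos: [640.5, -69.1, 28.0]
ee_rot: [[-0.083, 0.997, 0.0], [0.997, 0.083, -0.001], [-0.001, 0.0, -1.0]]
ft_force: [-0.2, -0.3, -0.1]
finger_gap: 0.297
gripper_force: 0.0
```

Run:
```python
from h import *
s=r.read_state();print(s["time"],s["eef_pos"],s["ft_force"])
for x in wcaps()[0]: print(x,tray(x[2]))
```

```text
21.9 [640.51193557 -69.12004721  27.99389124] [-0.24260466 -0.28254152 -0.06176426]
(1936, array([274.1, 142.5]), array([637.2,  -8.6,  20. ]), 'tool', array([60.6,  1.7,  8. ])) (np.float64(53.9), np.float64(-302.6))
```

Call:
apply_moves:
  rows:
    - [[0, 0.001, 0.012], [0, 0, 0], 0.7]
    - [[0, 0.002, 0.024], [0, 0, 0], 0.7]
    - [[0, 0.002, 0.038], [0, 0, 0], 0.7]
    - [[0, 0.002, 0.05], [0, 0, 0], 0.7]
    - [[0, 0.002, 0.058], [0, 0, 0], 0.7]
    - [[0.006, 0.002, 0.06], [0, 0, 0], 0.7]
    - [[0.013, 0.002, 0.06], [0, 0, 0], 0.7]
    - [[0.02, 0.002, 0.06], [0, 0, 0], 0.7]
    - [[0.026, 0.002, 0.06], [0, 0, 0], 0.7]
    - [[0.032, 0.002, 0.06], [0, 0, 0], 0.7]

```text
time: 23.2
eef_pos: [639.5, -32.7, -31.9]
ee_rot: [[-0.087, 0.996, 0.0], [0.996, 0.087, -0.0], [-0.0, 0.0, -1.0]]
ft_force: [-0.9, -0.4, 0.3]
finger_gap: 0.298
gripper_force: 0.1
```

Call:
apply_moves:
  rows:
    - [[0.007, 0, 0], [0, 0, 0], 0.7]
    - [[0.015, 0, 0], [0, 0, 0], 0.7]
    - [[0.024, 0, 0], [0, 0, 0], 0.7]
    - [[0.034, 0, 0], [0, 0, 0], 0.7]
    - [[0.044, 0, 0], [0, 0, 0], 0.7]
    - [[0.055, 0, 0], [0, 0, 0], 0.7]
    - [[0.067, 0, 0], [0, 0, 0], 0.7]
    - [[0.079, 0, 0], [0, 0, 0], 0.7]
    - [[0.091, 0, 0], [0, 0, 0], 0.7]
    - [[0.103, 0, 0], [0, 0, 0], 0.7]

```text
time: 24.45
eef_pos: [630.3, 70.3, -32.1]
ee_rot: [[-0.087, 0.996, -0.0], [0.996, 0.087, -0.0], [-0.0, -0.0, -1.0]]
ft_force: [0.6, -1.3, 0.8]
finger_gap: 0.3
gripper_force: 0.1
```

Run:
```python
from h import *
s=r.read_state();print(s["eef_pos"],s["ft_force"])
for x in wcaps()[0]: print(x,tray(x[2]))
```

```text
[630.33818037  70.2827293  -32.11258882] [ 0.62794855 -1.2624722   0.79845274]
(2810, array([271.9, 238.1]), array([628.5,  96.7,  20. ]), 'tool', array([ 26.5,   0.5, -52.1])) (np.float64(55.9), np.float64(-197.0))
```

Call:
apply_moves:
  rows:
    - [[0.011, 0, 0], [0, 0, 0], 0.7]
    - [[0.023, 0, 0], [0, 0, 0], 0.7]
    - [[0.035, 0, 0], [0, 0, 0], 0.7]
    - [[0.047, 0, 0], [0, 0, 0], 0.7]
    - [[0.059, 0, 0], [0, 0, 0], 0.7]
    - [[0.071, 0, 0], [0, 0, 0], 0.7]
    - [[0.083, 0, 0], [0, 0, 0], 0.7]
    - [[0.095, 0, 0], [0, 0, 0], 0.7]
    - [[0.106, 0, 0], [0, 0, 0], 0.7]
    - [[0.117, 0, 0], [0, 0, 0], 0.7]

```text
time: 25.75
eef_pos: [620.2, 186.7, -32.1]
ee_rot: [[-0.087, 0.996, 0.0], [0.996, 0.087, -0.0], [-0.0, 0.0, -1.0]]
ft_force: [-0.1, 0.1, 0.7]
finger_gap: 0.303
gripper_force: 0.1
```

Call:
apply_moves:
  rows:
    - [[0.011, 0, 0], [0, 0, 0], 0.7]
    - [[0.022, 0, 0], [0, 0, 0], 0.7]
    - [[0.033, 0, 0], [0, 0, 0], 0.7]
    - [[0.044, 0, 0], [0, 0, 0], 0.7]
    - [[0.055, 0, 0], [0, 0, 0], 0.7]
    - [[0.065, 0, 0], [0, 0, 0], 0.7]
    - [[0.074, 0, 0], [0, 0, 0], 0.7]
    - [[0.082, 0, 0], [0, 0, 0], 0.7]
    - [[0.088, 0, 0], [0, 0, 0], 0.7]
    - [[0.091, 0, 0], [0, 0, 0], 0.7]

```text
time: 27.0
eef_pos: [612.3, 276.9, -32.1]
ee_rot: [[-0.087, 0.996, -0.0], [0.996, 0.087, -0.0], [-0.0, -0.0, -1.0]]
ft_force: [-0.7, -1.2, -0.1]
finger_gap: 0.301
gripper_force: 0.1
```

Call:
apply_moves:
  rows:
    - [[0, 0, 0], [0, 0, 0], 0.7]
    - [[-0.006, 0, -0.001], [0, 0, 0], 0.7]
    - [[-0.02, 0, -0.005], [0, 0, 0], 0.7]
    - [[-0.04, 0, -0.02], [0, 0, 0], 0.7]
    - [[-0.07, 0, -0.05], [0, 0, 0], 0.7]
    - [[-0.11, 0, -0.09], [0, 0, 0], 0.7]
    - [[-0.16, 0, -0.13], [0, 0, 0], 0.7]
    - [[-0.2, 0, -0.16], [0, 0, 0], 0.7]
    - [[-0.22, 0, -0.17], [0, 0, 0], 0.7]
    - [[-0.22, 0, -0.17], [0, 0, 0], 0.7]

```text
time: 28.25
eef_pos: [631.8, 55.8, 138.7]
ee_rot: [[-0.085, 0.996, 0.001], [0.996, 0.085, 0.0], [0.0, 0.001, -1.0]]
ft_force: [-0.7, 0.8, -0.7]
finger_gap: 0.296
gripper_force: 0.0
```

Run:
```python
from h import *
s=r.read_state();print(s["time"],s["eef_pos"],s["ft_force"])
o,w,s=wcaps()
for x in caps(w): print("w",x,tray(x[2]))
f=r.grab_frame("scene");g=r.grab_frame("side")
for q in (f,g):
  for x in caps(q): print(x,tray(x[2]))
  for t in("beaker","jar","vial"):
    for m in r.mark_of(t,q)[:1]: print(t,m["conf"],m["xy"],world(q,m["xy"],0).round(1))
cv2.imwrite("pics/end.png",cv2.resize(np.hstack([f["image"][140:340,100:450],w["image"][0:320]]if 0 else [cv2.resize(f["image"],(400,300)),cv2.resize(w["image"],(400,300))]),(800,300))[:,:,::-1])
```

```text
28.25 [631.80709195  55.83154783 138.66598176] [-0.70664632  0.79984871 -0.73894894]
(np.int32(866), array([531.4, 198.5]), array([746. , 623.6,  20. ])) (np.float64(226.0), np.float64(315.4))
(np.int32(50), array([371.6, 179.5]), array([489.2, 301.8,  20. ])) (np.float64(-62.0), np.float64(21.2))
(np.int32(52), array([391.1, 188.2]), array([547.9, 321.9,  20. ])) (np.float64(-1.5), np.float64(35.2))
(np.int32(59), array([401.5, 201.3]), array([609.4, 307.2,  20. ])) (np.float64(58.2), np.float64(14.4))
beaker 0.85 [127.3, 237.2] [ 433.3 -331.7    0. ]
jar 0.55 [297.0, 295.3] [762.  -57.3   0. ]
vial 0.84 [201.7, 209.9] [ 401.1 -143.2    0. ]
(np.int32(560), array([247.7,  89.6]), array([733.9, 638.3,  20. ])) (np.float64(215.5), np.float64(331.2))
(np.int32(20), array([250.8, 146. ]), array([611.9, 308.4,  20. ])) (np.float64(60.8), np.float64(15.3))
(np.int32(19), array([226. , 148.1]), array([550.1, 324.1,  20. ])) (np.float64(0.9), np.float64(37.2))
(np.int32(22), array([206.5, 157. ]), array([491.5, 303.1,  20. ])) (np.float64(-59.6), np.float64(22.2))
beaker 0.73 [208.1, 163.8] [493.7 302.3   0. ]
jar 0.76 [376.9, 215.0] [764.3 -46.1   0. ]
vial 0.69 [227.0, 294.1] [ 388.8 -128.8    0. ]
```

View pics/end.png

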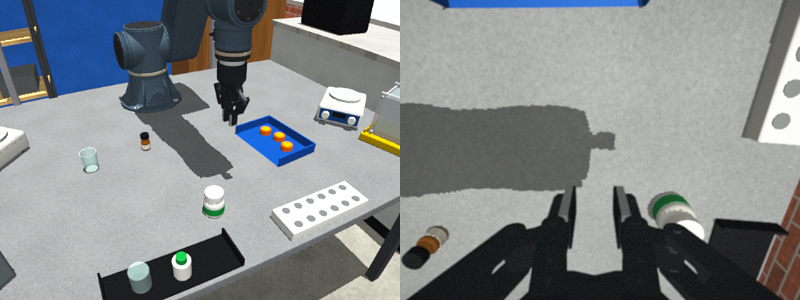

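The final picture shows all three caps lying flat inside the tray (around (265–287, 130–146) in the scaled view). The beaker, jar and vial are upright and in place, and the arm is clear.

```bash
python3 -c "
from workcell import r
print(r.close_job())"
```

```text
the job is handed in; nothing more can be done
None
```

All three caps lie flat and wholly inside the tray, and the beaker, jar and vial still stand where they were; the job was handed in at about 28 s, with two snags along the way: the real fingertips sit about 42 mm above the reported TCP (the first pass went over cap B without moving it), and the fingertips touched the tray floor at about 5 N during cap B's sweep.

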